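Pass the flat gauge under the chute bridge

TASK

Check the headroom of the chute's bridge: push the flat gauge plate along the counter, nose first between the bridge's feet and on under the bridge, until its nose is fully home and square against the stop block behind. Only push it with the fingers and keep it flat on the counter all the way: never lift or tip it. Leave the other things on the counter where they are, and finish with the hand clear of everything.

Things in the scene. Friction and masses are not known exactly. Their poses are not given: they have to be found in the camera images.
- gauge: loose plain aluminium gauge plate, 170 long x 110 wide x 10 thick, about 0.5 kg, flat on the counter. Origin: centre of its underside; x along the length to the nose, z up. Nose edge at x = +85, tail at -85, long sides at y = +-55. A 12 x 30 hanging slot near the tail marks that end. It starts in front of the bridge, nose roughly towards it, a little off line and turned
- chute: fixed galvanized tin chute, its head on a low dark steel bridge. Origin: counter level, middle of the bridge opening, in its front face (where the gauge starts). x level along the slide direction, under the bridge and on to the crate; y across, z up. Opening 122 wide (feet at y = +-61 to +-86), 14 high; bridge 40 deep (x = 0 to 40). Chute head 155 wide, from x = -6, up to 120 high
- stop_face (a point): foot of the front face of the fixed wooden stop block behind the bridge, 80 behind the bridge's front face (chute x = 80), at the middle, counter level; block 140 wide, 24 high. With the gauge home its nose touches this face, and its tail edge stands 90 out of the bridge's front face
- ring: bystander: brass centring ring, 104 across, 20 high, lying flat with the black wood on it; origin centre of underside
- wood: bystander: black lignum wood (bowl), 120 across, resting in the brass ring; origin at its lowest point as it starts
- coaster: bystander: small wooden ring, 56 across, 12 high, carrying the jack; origin centre of underside
- jack: bystander: white porcelain ball with a chip, 63 across, on the coaster; origin at its lowest point as it starts
- weight: bystander: cast iron weight with a knob, 68 across, 70 high; origin centre of underside
- level: bystander: aluminium spirit level, 220 x 22 x 40 high; origin centre of underside, x along its length
- mug: bystander: white mug, 76 across, 85 high, handle towards its +y; origin centre of underside
Not all that is in view belongs to the job. Several things look just like the gauge: the one meant starts farthest from the robot's base.

How it is judged:
At the end, for the whole second after the job is handed in: The gauge lies flat and at rest under the bridge, its nose within about 4.5 mm of the stop block, within 9 mm of the middle of the opening, and straight to within 0.07 rad (x of gauge in the frame of chute between -0.0095 and -0.002 m and y of gauge in the frame of chute between -0.009 and 0.009 m and angle between the x axis of gauge and the x axis of chute, either way round below 0.07 rad and angle between gauge's own z axis and vertical below 0.03 rad and height (world z) of gauge below 0.003 m and linear speed of gauge below 0.01 m/s); the robot touches nothing.
It fails at once if the gauge is lifted off the counter (more than 6 mm) (height (world z) of gauge above 0.006 m).
It fails at once if the gauge is tipped (more than 0.08 rad) (angle between gauge's own z axis and vertical above 0.08 rad).
It fails at once if another thing on the counter is disturbed (moved more than 20 mm) (distance of any of ring, wood, coaster, jack, weight, level, mug from where it was at the start of the episode above 0.02 m).
It also fails if it takes over 72 s, if anything falls off the work surface, if the arm or the gripper's body presses on something with over 40 N, if the wrist force passes 120 N, or if a joint passes its speed limit or range.

ROBOT

A 7-joint arm with a two-finger parallel gripper is mounted at the origin on the work surface. World frame = base frame: x ahead of the robot, y to its left, z up, the work surface at z = 0. Lengths are in m, angles in rad, forces in N, time in s.
With the tool pointing down it reaches from about 0.375 to 0.925 m from the base axis. Payload 3.1 kg.
Tool frame: the origin (TCP) lies between the finger pads; the fingertips stand 19 mm ahead of it and the grasp point (between the pads) is the TCP; z points along the fingers, y is the direction in which the jaws open and shut (so a half turn about z gives the same grasp; the last joint's range is limited). The gripper opens to 85 mm and grips with 20 to 120 N. Pads are 22 mm wide; open, the fingers measure 114 mm over their backs; the gripper's body (76 mm by 85 mm) begins 54 mm behind the grasp point. The pads swing forward as they close: fully open they stand 13 mm farther back than shut.
Start: joints at [-1.213, 0.383, 0.044, 1.598, -0.018, 1.161, -0.05], TCP at [0.286, 0.584, 0.25] pointing down, gripper open.
Joint ranges: [-2.61, 2.61], [-0.41, 2.15], [-1.48, 1.57], [0, 2.5], [-1.57, 4.71], [0.05, 1.97], [-2.85, 2.85]. Speed limits (rad/s): [2.79, 2.79, 3.14, 3.14, 3.14, 3.14, 3.14].

INTERFACE

Orientations are given as a unit quaternion [x, y, z, w].
In Python, from bench import move_ptp, movel, move_j, move_gripper, pause, inverse_kinematics, read_camera, camera_params, MotionError, sign_off, look_for, tip_of, read_time_s, read_qpos, read_joint_vel, read_effort, read_eef_pos, read_tcp_rot, read_ft_force, read_ft_torque, read_finger_gap gives the robot as it stands. Calls block until the motion is done:
- move_ptp(position, orientation): joint-space move of the TCP to a pose.
- movel(position, orientation=None, speed=0.15): straight line of the TCP; orientation=None keeps the orientation; speed is the mean speed in m/s.
- move_j(angles): joint-space move.
- move_gripper(opening, effort=None): finger opening in m; effort is the grip in N (None keeps the last); returns when the fingers have stopped.
- pause(seconds).
- inverse_kinematics(position, orientation): joint angles nearest the present ones, or None.
- read_camera(name): name is "side" or "top"; returns the picture (420x560x3 uint8, red, green, blue); there is no depth.
- camera_params(name): a dict with "K" (3x3 intrinsics, pixels), "camera_from_world" (4x4, takes a point from world to camera coordinates). Camera axes: x right, y down, z forward; pixel columns grow to the right and rows downward; lengths in m; the calibration is good to about 2 mm. A picture is of the moment at which its call begins. camera_params takes no time and is no camera call.
A pose or a line that the arm cannot do raises MotionError and nothing moves.
- sign_off(): hands the job in, once; it reports no verdict.
Trained networks look in the newest picture that a camera, given by its name, has taken for a name from the list of things; names that differ only in an ending like _2 or _b are one class to them, and where a whole thing is asked for, a point or a joint stands for the part that bears it (a point fixed in the world has none). Each returns a list of dicts, best first, with "confidence" (0 to 1); they miss things now and then, are a little off and sometimes report something else, mostly with a low value. They report only what shows in the picture. A call takes as long as a camera call. They do not tell look-alikes from the thing itself.
- look_for(camera, name): "at" ([column, row] in pixels, amid what is visible of it).
- tip_of(camera, name): "at" ([column, row] in pixels: a listed point, or the origin of a listed thing).
Readings, each from a call of its own:
- read_time_s(): time.
- read_qpos(): joint angles.
- read_joint_vel(): joint speeds.
- read_effort(): joint torques, N m.
- read_eef_pos(): TCP position.
- read_tcp_rot(): TCP orientation.
- read_ft_force(): force on the tool from outside, world axes, zero at the start.
- read_ft_torque(): the same for the moment, N m.
- read_finger_gap(): finger opening in m.
Only numpy, scipy, OpenCV 4.12 (cv2) and the standard library are available. Lean on these libraries where they do the work, as an engineer would, in place of code of your own. Each camera call takes 0.05 s, during which the arm holds its last target.

## Working session

There is one attempt and no reset: what is moved stays moved. The work goes in short steps, each a Python script; the robot and the scene stay as the last script left them, time stands still between calls to the robot, and variables do not carry over. Pictures are saved under pics/ and viewed, and the job is handed in when it is done.

```bash
mkdir -p pics; ls
python3 - <<'E'
from bench import *
import cv2,numpy as np
for c in("side","top"):
    im=read_camera(c); cv2.imwrite(f"pics/{c}0.png",im[:,:,::-1])
    for n in("gauge","chute","mug","weight","level","ring","coaster"):
        print(c,n,[(np.round(d["at"]).tolist(),round(d["confidence"],2)) for d in look_for(c,n)])
    for n in("gauge","stop_face","chute"):
        print(c,"tip",n,[(np.round(d["at"]).tolist(),round(d["confidence"],2)) for d in tip_of(c,n)])
    p=camera_params(c); print(np.round(p["K"],1).tolist(),np.round(p["camera_from_world"],3).tolist())
print(read_time_s(),read_tcp_rot(),read_eef_pos())
E
```

```text
pics
side gauge [([241.0, 233.0], 0.89), ([440.0, 311.0], 0.88), ([355.0, 232.0], 0.55)]
side chute [([245.0, 162.0], 0.89)]
side mug [([185.0, 151.0], 0.61)]
side weight [([338.0, 306.0], 0.8)]
side level [([160.0, 200.0], 0.68)]
side ring [([346.0, 172.0], 0.82), ([343.0, 146.0], 0.39)]
side coaster [([180.0, 309.0], 0.53)]
side tip gauge [([241.0, 233.0], 0.61), ([357.0, 235.0], 0.58), ([442.0, 314.0], 0.56)]
side tip stop_face []
side tip chute [([246.0, 198.0], 0.72)]
[[537.5, 0.0, 284.8], [0.0, 537.5, 207.4], [0.0, 0.0, 1.0]] [[-1.0, -0.012, 0.008, 0.501], [-0.012, 0.504, -0.864, -0.002], [0.006, -0.864, -0.504, 1.298], [0.0, 0.0, 0.0, 1.0]]
top gauge [([269.0, 192.0], 0.61), ([274.0, 281.0], 0.6), ([176.0, 327.0], 0.6), ([378.0, 184.0], 0.33)]
top chute [([377.0, 183.0], 0.89)]
top mug [([377.0, 123.0], 0.96)]
top weight [([174.0, 259.0], 0.79), ([379.0, 122.0], 0.54)]
top level [([300.0, 119.0], 0.79)]
top ring []
top coaster [([186.0, 156.0], 0.56), ([189.0, 163.0], 0.39), ([378.0, 125.0], 0.24)]
top tip gauge [([265.0, 192.0], 0.84), ([275.0, 281.0], 0.83), ([178.0, 328.0], 0.71), ([178.0, 258.0], 0.53)]
top tip stop_face []
top tip chute [([317.0, 193.0], 0.78)]
[[404.2, 0.0, 277.7], [0.0, 404.2, 212.8], [0.0, 0.0, 1.0]] [[-0.019, -1.0, -0.001, 0.114], [-0.986, 0.019, -0.166, 0.517], [0.166, -0.003, -0.986, 1.072], [0.0, 0.0, 0.0, 1.0]]
1.1 [ 2.25879949e-01  9.74155146e-01 -4.67603026e-06 -2.85886650e-05] [0.28605746 0.58366483 0.2502844 ]
```

View pics/side0.png

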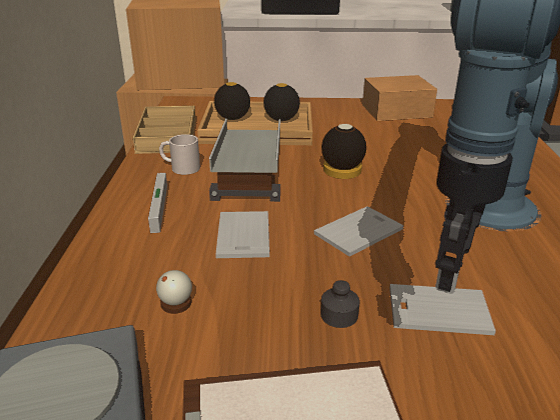

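View pics/top0.png

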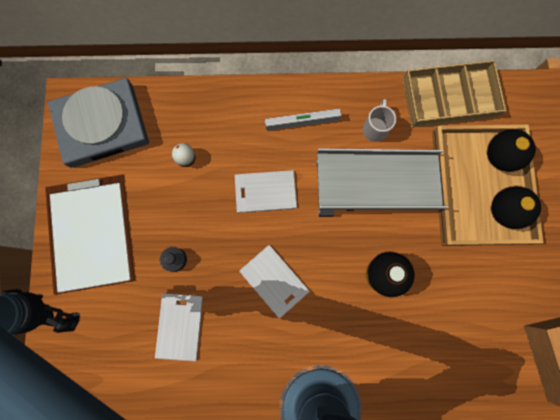

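```bash
cat > h.py <<'E'
from bench import *
import cv2,numpy as np
def ray(c,uv,z):
    p=camera_params(c);K=np.array(p["K"]);T=np.array(p["camera_from_world"]);R=T[:3,:3];t=T[:3,3]
    o=-R.T@t; uv=np.atleast_2d(uv).astype(float)
    d=(np.linalg.inv(K)@np.c_[uv,np.ones(len(uv))].T).T@R
    return o+d*((z-o[2])/d[:,2])[:,None]
def proj(c,P):
    p=camera_params(c);K=np.array(p["K"]);T=np.array(p["camera_from_world"])
    q=(T[:3,:3]@np.atleast_2d(P).T).T+T[:3,3]; q=q@K.T
    return q[:,:2]/q[:,2:]
def crop(f,out,x0,y0,x1,y1,s):
    im=cv2.imread(f)[y0:y1,x0:x1]; cv2.imwrite(out,cv2.resize(im,None,fx=s,fy=s,interpolation=cv2.INTER_CUBIC))
E
python3 - <<'E'
from h import *
crop("pics/side0.png","pics/c1.png",200,110,290,265,3.8)
crop("pics/top0.png","pics/c2.png",225,135,365,225,5.5)
for uv in ([265,192],[275,281],[178,328]):
    P=ray("top",uv,.01)[0]; print(uv,np.round(P,3),np.linalg.norm(P[:2]).round(3))
for uv in ([243,233],[357,235],[442,314]):
    P=ray("side",uv,.01)[0]; print(uv,np.round(P,3),np.linalg.norm(P[:2]).round(3))
E
```

```text
[265, 192] [0.585 0.139 0.01 ] 0.602
[275, 281] [0.333 0.115 0.01 ] 0.352
[178, 328] [0.213 0.38  0.01 ] 0.436
[243, 233] [0.59  0.147 0.01 ] 0.608
[357, 235] [0.343 0.149 0.01 ] 0.374
[442, 314] [0.219 0.401 0.01 ] 0.457
```

View pics/c1.png

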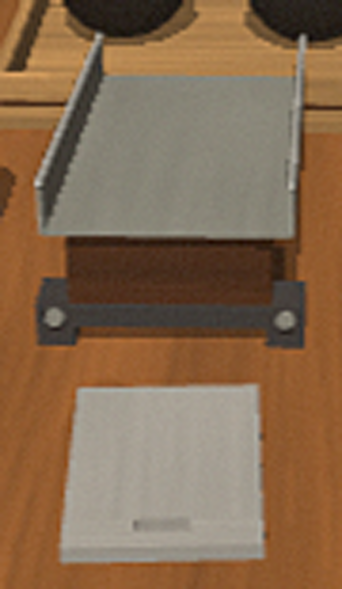

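View pics/c2.png

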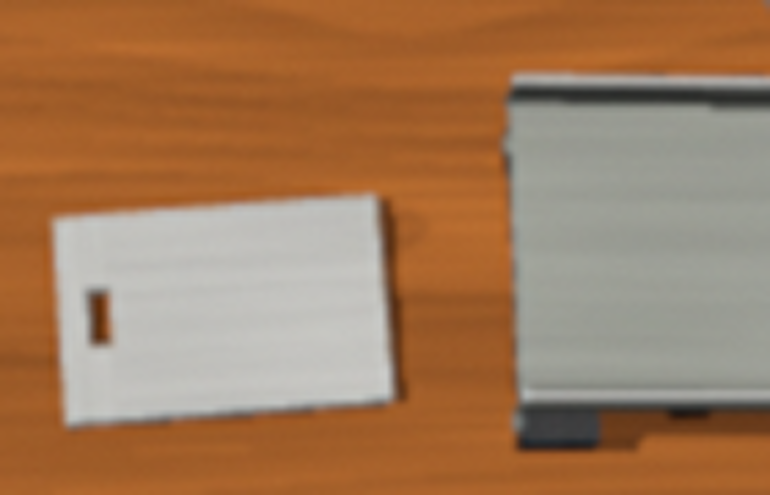

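Candidates for the gauge in the top image are (265,192), (275,281) and (178,328), at 0.60, 0.35 and 0.44 m from the base. I choose (265,192). The crop shows its slot at the tail, on the left, and its nose towards the bridge. The bridge feet show in the side crop. Next I measure the gauge and the feet.

```bash
cat >> h.py <<'E'
from scipy.optimize import least_squares
def fitplate(c,im,near,L=.17,W=.11):
    """RGB image; near: world xy guess; returns x,y,yaw(nose dir),resid"""
    hsv=cv2.cvtColor(im,cv2.COLOR_RGB2HSV)
    m=((hsv[...,1]<70)&(hsv[...,2]>110)).astype(np.uint8)
    m=cv2.morphologyEx(m,cv2.MORPH_CLOSE,np.ones((7,7),np.uint8))
    n,lab,st,ce=cv2.connectedComponentsWithStats(m)
    u=proj(c,[*near,.01])[0].round().astype(int)
    k=lab[u[1],u[0]]
    cs,_=cv2.findContours((lab==k).astype(np.uint8),cv2.RETR_EXTERNAL,cv2.CHAIN_APPROX_NONE)
    ct=max(cs,key=cv2.contourArea)[:,0,:]
    P=ray(c,ct,.01)[:,:2].astype(np.float32)
    return P,cv2.minAreaRect(P),st[k]
E
python3 - <<'E'
from h import *
for c in("top","side"):
    im=read_camera(c)
    P,r,st=fitplate(c,im,(.585,.14)); print(c,r,st)
s=lambda p:(np.array(p)/3.8+[200,110])
# resize convention: centre px
Q=ray("side",s([[37,344],[77,343],[267,347],[305,347]])-.4,0)
print("feet front bottom: y=86,61,-61,-86\n",Q.round(4))
Q=ray("side",s([[75,307],[270,307]])-.4,.014); print("lintel",Q.round(4))
t=lambda p:(np.array(p)/5.5+[225,135])-.4
print("foot top",ray("top",t([520,448]),0.0),ray("top",t([520,408]),0.03))
print("head",ray("top",t([[512,78],[520,408]]),.12))
print("gauge side corners",ray("side",s([[78,388],[258,386],[62,549],[264,545]])-.4,.01).round(4))
print("gauge top corners",ray("top",t([[53,217],[378,195],[395,402],[67,426]]),.01).round(4))
print(read_time_s())
E
```

```text
top ((0.5885034203529358, 0.13822320103645325), (0.11204565316438675, 0.17141011357307434), 3.2550008296966553) [ 235  171   62   42 2274]
side ((0.5904264450073242, 0.14593473076820374), (0.11015153676271439, 0.18270812928676605), 3.380143165588379) [ 216  211   54   47 2322]
feet front bottom: y=86,61,-61,-86
 [[ 0.6858 -0.0138  0.    ]
 [ 0.6603 -0.0158  0.    ]
 [ 0.5377 -0.0136  0.    ]
 [ 0.5133 -0.0142  0.    ]]
lintel [[ 0.6634 -0.0385  0.014 ]
 [ 0.5367 -0.0418  0.014 ]]
foot top [[ 0.51411497 -0.01489247  0.        ]] [[ 0.52995109 -0.01245246  0.03      ]]
head [[ 0.67472611 -0.00483714  0.12      ]
 [ 0.51403066 -0.00282293  0.12      ]]
gauge side corners [[0.6506 0.0577 0.01  ]
 [0.5408 0.0526 0.01  ]
 [0.6396 0.2274 0.01  ]
 [0.5309 0.2212 0.01  ]]
gauge top corners [[0.6401 0.227  0.01  ]
 [0.6487 0.056  0.01  ]
 [0.5379 0.05   0.01  ]
 [0.5286 0.2199 0.01  ]]
1.2
```

Run:
```python
from h import *
crop("pics/top0.png","pics/c3.png",305,135,460,225,5)
from scipy.spatial.transform import Rotation as R
qy=[0,1,0,0]; q45=[2**-.5,2**-.5,0,0]; q135=[-2**-.5,2**-.5,0,0]
for p,q in (([.5,.138,.1],qy),([.5,.138,.1],[1,0,0,0]),([.5,.138,.022],qy),([.599,.26,.1],q45),([.599,.26,.022],q45),([.599,.26,.1],q135),([.599,.09,.022],q45),([.599,.09,.022],q135)):
    j=inverse_kinematics(p,q); print(p,q,None if j is None else np.round(j,2))
```

```text
[0.5, 0.138, 0.1] [0, 1, 0, 0] [-0.59  0.34  0.27  2.04 -0.13  0.78  1.33]
[0.5, 0.138, 0.1] [1, 0, 0, 0] [-0.89  0.39  0.63  2.05 -0.32  0.79 -1.64]
[0.5, 0.138, 0.022] [0, 1, 0, 0] [-0.55  0.48  0.23  2.06 -0.18  0.62  1.38]
[0.599, 0.26, 0.1] [0.7071067811865476, 0.7071067811865476, 0, 0] [-0.77  0.57  0.38  1.71 -0.26  0.91 -0.27]
[0.599, 0.26, 0.022] [0.7071067811865476, 0.7071067811865476, 0, 0] [-0.74  0.68  0.35  1.73 -0.31  0.78 -0.24]
[0.599, 0.26, 0.1] [-0.7071067811865476, 0.7071067811865476, 0, 0] [-0.38  0.55 -0.12  1.69  0.08  0.9   2.61]
[0.599, 0.09, 0.022] [0.7071067811865476, 0.7071067811865476, 0, 0] [-0.64  0.66  0.53  1.86 -0.47  0.75  0.15]
[0.599, 0.09, 0.022] [-0.7071067811865476, 0.7071067811865476, 0, 0] [ 0.67  1.08 -1.26  1.8   1.13  1.19  2.18]
```

View pics/c3.png

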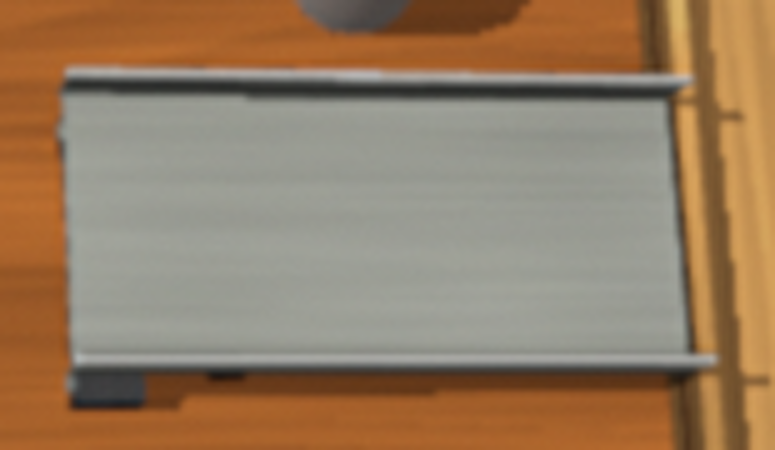

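Run:
```python
from h import *
from scipy.optimize import brentq
t=lambda p:(np.array(p)/5+[305,135])-.4
def ends(a,b):
    f=lambda z:np.linalg.norm(np.diff(ray("top",t([a,b]),z),axis=0))-.155
    z=brentq(f,-.1,.4); Q=ray("top",t([a,b]),z); print(z.__round__(3),Q.round(4),Q.mean(0).round(4)); return Q
A=ends([65,68],[76,370]); B=ends([692,78],[717,362])
d=B.mean(0)-A.mean(0); print("chute dir lean +x per -y:",d[0]/-d[1])
for Q in(A,B):
    e=Q[0]-Q[1]; print("cross slope",e[1]/e[0])
```

```text
0.163 [[6.618e-01 1.000e-04 1.633e-01]
 [5.068e-01 2.000e-04 1.633e-01]] [5.843e-01 1.000e-04 1.633e-01]
0.101 [[ 0.6706 -0.343   0.1008]
 [ 0.5156 -0.3426  0.1008]] [ 0.5931 -0.3428  0.1008]
chute dir lean +x per -y: 0.02569679670967941
cross slope -0.0008170746510797979
cross slope -0.0028578153473497827
```

Run:
```python
from h import *
q=[0,1,0,0]
move_ptp([.5,.138,.15],q); movel([.5,.138,.035],speed=.15)
z=.035; print(read_ft_force().round(2))
f0=read_ft_force()
while z>.002:
    z-=.003; movel([.5,.138,z],speed=.05); f=read_ft_force()-f0; print(round(z,3),f.round(2),read_eef_pos()[2].round(4))
    if abs(f[2])>2: break
print(read_finger_gap(),read_time_s())
for c in("side","top"):
    cv2.imwrite(f"pics/{c}1.png",read_camera(c)[:,:,::-1])
```

```text
[ 0.38 -0.13  0.15]
0.032 [-0.25 -0.13 -0.24] 0.0326
0.029 [-0.3  -0.34 -1.59] 0.0289
0.026 [-1.44  0.67 -0.12] 0.0257
0.023 [-0.94 -0.06 -1.02] 0.0227
0.02 [-0.83 -0.11  0.54] 0.0198
0.017 [-0.49  0.63 -1.13] 0.0168
0.014 [-0.33 -0.39 -0.25] 0.0138
0.011 [-1.19  0.82 -0.5 ] 0.0108
0.008 [-0.37 -0.15 -0.3 ] 0.0078
0.005 [-2.22  0.11  7.42] 0.0059
0.0854818947511883 6.45
```

View pics/side1.png

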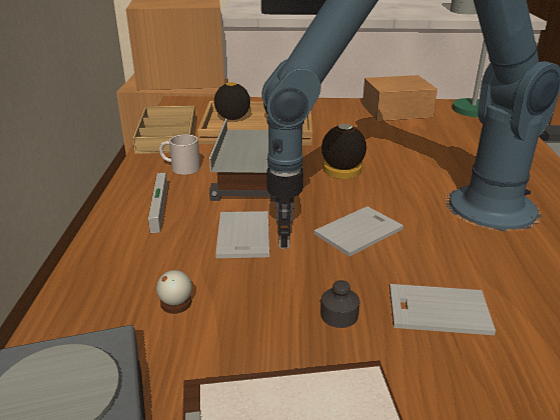

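Run:
```python
from h import *
movel([.5,.138,.0095],speed=.05); f0=read_ft_force()
for x in (.512,.518,.524,.528,.531,.5335):
    movel([x,.138,.0095],speed=.04); print(x,(read_ft_force()-f0).round(1),read_eef_pos().round(4))
movel([.515,.138,.0095],speed=.08); movel([.50,.138,.06],speed=.15)
movel([.5,.30,.1],speed=.3)
for c in("side","top"):
    im=read_camera(c);cv2.imwrite(f"pics/{c}2.png",im[:,:,::-1])
    P,r,st=fitplate(c,im,(.597,.139)); print(c,r)
print(read_time_s())
crop("pics/side2.png","pics/c4.png",190,150,310,270,5)
crop("pics/top2.png","pics/c5.png",225,135,365,225,5.5)
```

```text
0.512 [ 0.1 -0.2 -1.1] [0.5124 0.1379 0.0094]
0.518 [-0.4 -0.3 -0.2] [0.5184 0.138  0.0096]
0.524 [-1.   0.9 -0. ] [0.5242 0.138  0.0094]
0.528 [-0.9 -0.2 -0.8] [0.5277 0.1383 0.0093]
0.531 [-1.7  1.3 -0.6] [0.5311 0.1382 0.0094]
0.5335 [-2.1 -0.  -0.5] [0.5337 0.1377 0.0094]
side ((0.5996245741844177, 0.1431991308927536), (0.1102604940533638, 0.18238171935081482), 0.04045191779732704)
top ((0.597817063331604, 0.13461649417877197), (0.16893240809440613, 0.11179734766483307), 89.85210418701172)
10.2917
```

View pics/c4.png

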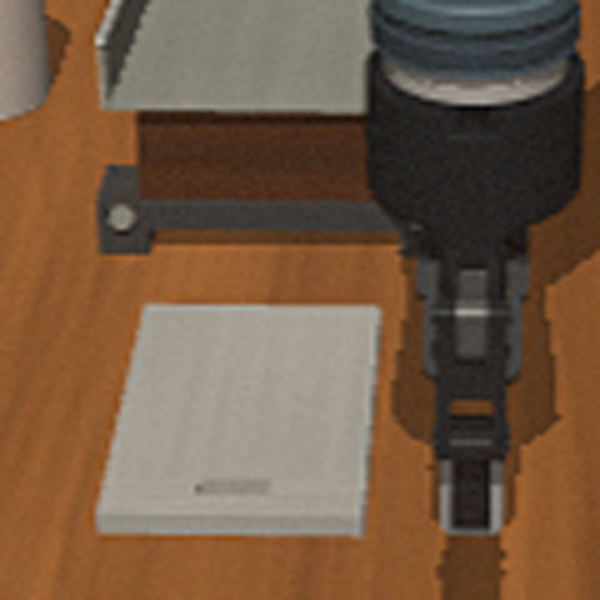

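View pics/c5.png

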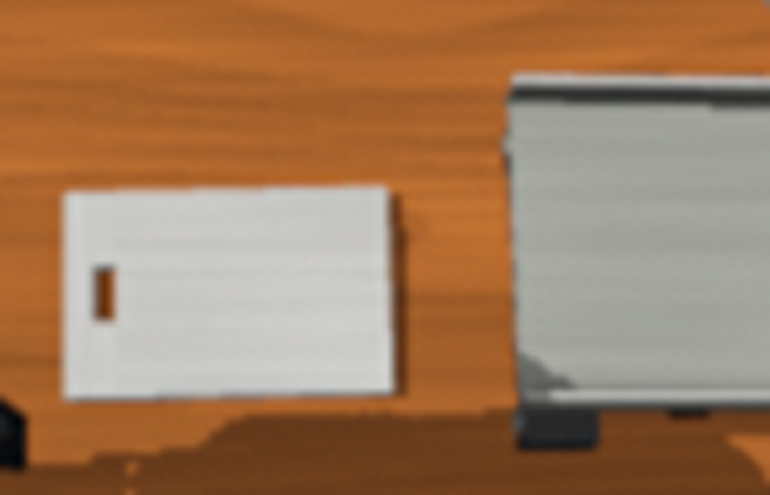

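Run:
```python
from h import *
q=[2**-.5,2**-.5,0,0]; X=.599
print(ray("top",[183,155],.04),ray("side",[174,288],.03))
move_ptp([X,.255,.1],q); movel([X,.255,.0095],speed=.15); f0=read_ft_force()
for y in (.235,.215,.195,.175,.155,.135):
    movel([X,y,.0095],speed=.05); print(y,(read_ft_force()-f0).round(1),read_eef_pos().round(4))
for c in("side","top"):
    im=read_camera(c);cv2.imwrite(f"pics/{c}3.png",im[:,:,::-1])
print(read_time_s())
crop("pics/side3.png","pics/c6.png",190,130,310,270,4)
crop("pics/top3.png","pics/c7.png",225,135,365,225,5.5)
```

```text
[[0.69053893 0.36897138 0.04      ]] [[0.69780941 0.36328464 0.03      ]]
0.235 [-0.9  0.7 -1.1] [0.5992 0.2345 0.0097]
0.215 [-1.3  1.1 -0.1] [0.5991 0.2136 0.0095]
0.195 [-1.5  0.6 -1.5] [0.5991 0.1934 0.0095]
0.175 [-0.9  1.  -1. ] [0.5991 0.1734 0.0095]
0.155 [-0.5  0.3 -1.4] [0.5991 0.1534 0.0095]
0.135 [-1.4 -0.4 -2.5] [0.599  0.1334 0.0095]
15.5667
```

View pics/c6.png

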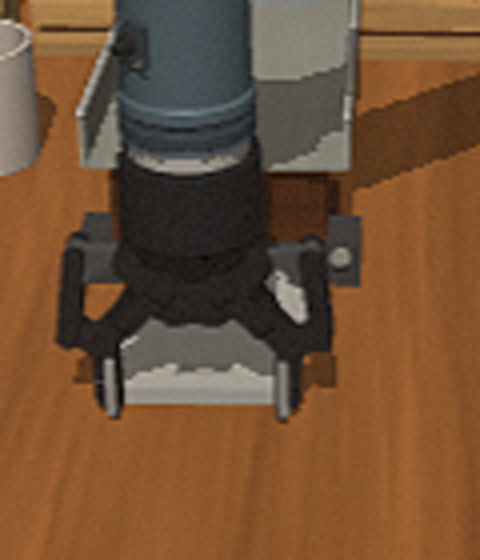

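View pics/c7.png

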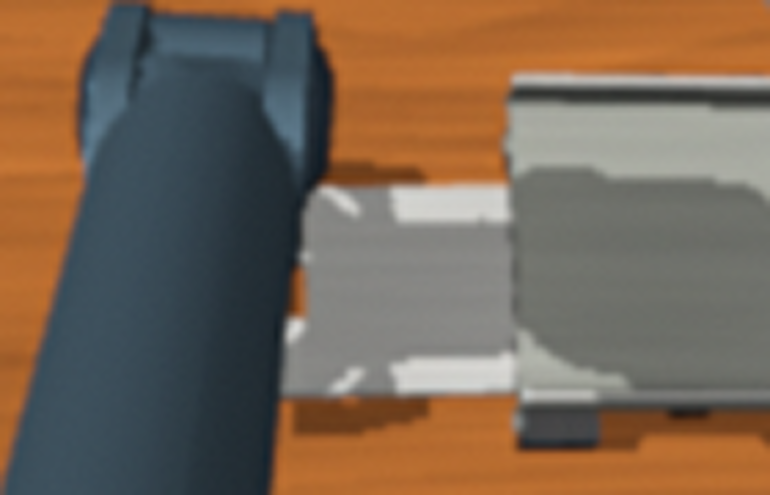

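The plate is straight, and its nose has entered between the feet. The tail is at side pixel (240,230) and both fingers are on it. I'll keep pushing until it touches the stop.

Run:
```python
from h import *
X=.599; f0=read_ft_force()
y=.135
while y>.078:
    y-=.008 if y>.1 else .0015
    movel([X,y,.0095],speed=.05 if y>.1 else .015); 
    F=np.mean([read_ft_force() for _ in range(3)],axis=0); e=read_eef_pos(); print(round(y,4),F.round(1),e.round(4),read_ft_torque()[2].round(2))
    if F[1]>9: break
print(read_time_s())
for c in("side","top"):
    im=read_camera(c);cv2.imwrite(f"pics/{c}4.png",im[:,:,::-1])
```

```text
0.127 [-0.1 -0.5 -0.4] [0.599  0.1261 0.0095] 0.01
0.119 [0.1 0.7 0.3] [0.5991 0.118  0.0095] 0.0
0.111 [ 0.2  0.4 -0.6] [0.5991 0.1097 0.0096] 0.0
0.103 [ 0.6 -0.3  0.7] [0.599  0.1016 0.0095] -0.01
0.095 [-0.   1.8  0.2] [0.599  0.0947 0.0095] 0.0
0.0935 [0.6 2.3 0.2] [0.599  0.0934 0.0095] 0.01
0.092 [-0.2  1.3  0.3] [0.599  0.0918 0.0095] 0.04
0.0905 [ 0.5  1.9 -0.2] [0.599  0.0902 0.0095] 0.05
0.089 [0.4 1.3 0.4] [0.599  0.0887 0.0095] 0.02
0.0875 [ 0.7  2.2 -0.4] [0.599  0.0874 0.0095] -0.05
0.086 [-1.   5.   0.7] [0.599  0.0873 0.0095] -0.07
0.0845 [0.7 6.  0. ] [0.599  0.0873 0.0095] -0.12
0.083 [-0.5  8.6 -0.4] [0.599  0.0872 0.0095] -0.22
0.0815 [-0.1  9.   0.9] [0.599  0.0872 0.0096] -0.23
19.7333
```

Run:
```python
from h import *
X=.599
for y in (.078,.074):
    movel([X,y,.0095],speed=.02); print(y,np.mean([read_ft_force() for _ in range(3)],axis=0).round(1),read_eef_pos().round(4),read_ft_torque().round(2))
movel([X,.10,.0095],speed=.06); movel([X,.15,.0095],speed=.1); movel([X,.2,.12],speed=.2); move_ptp([.42,.3,.25],[2**-.5,2**-.5,0,0])
pause(.3)
for c in("side","top"):
    im=read_camera(c);cv2.imwrite(f"pics/{c}5.png",im[:,:,::-1])
print(read_time_s())
crop("pics/side5.png","pics/c8.png",190,130,310,270,4)
crop("pics/top5.png","pics/c9.png",225,135,365,225,5.5)
```

```text
0.078 [-1.  14.3  0.1] [0.599  0.0871 0.0096] [ 2.87  0.   -0.35]
0.074 [-0.  18.1  1.2] [0.599  0.0869 0.0096] [ 3.77  0.06 -0.6 ]
23.8583
```

View pics/c8.png

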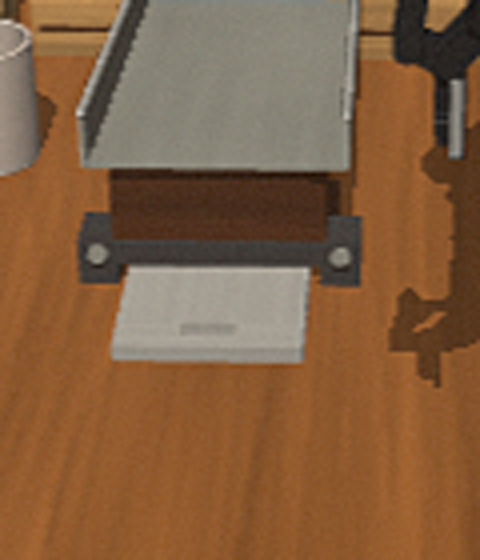

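View pics/c9.png

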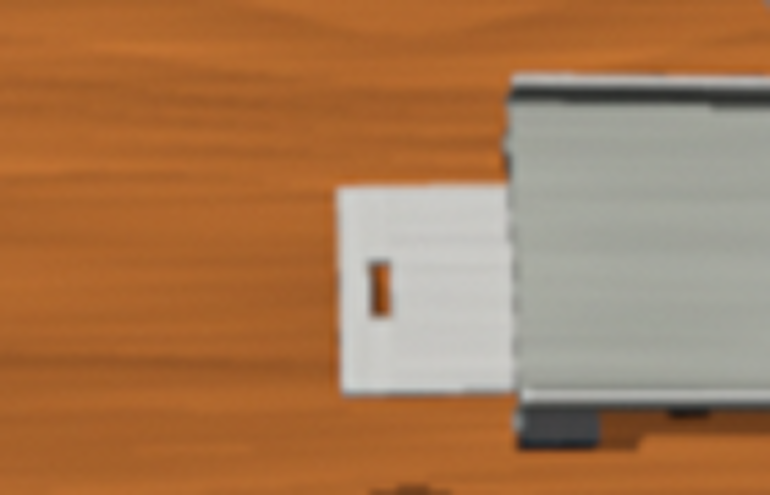

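Run:
```python
from h import *
s=lambda p:(np.array(p)/4+[190,130])-.4
t=lambda p:(np.array(p)/5.5+[225,135])-.4
print("tail side z0",ray("side",s([[113,359],[302,361]]),0).round(4), "top face", ray("side",s([[112,347],[302,350]]),.01).round(4))
print("tail top",ray("top",t([[337,187],[342,395]]),.01).round(4),"near bridge",ray("top",t([[506,184],[512,390]]),.01).round(4))
print("feet",ray("side",s([[79,281],[122,281],[327,285],[361,286]]),0).round(4))
print("plate at bridge",ray("side",s([[128,267],[309,268]]),.01).round(4))
```

```text
tail side z0 [[0.6543 0.0754 0.    ]
 [0.5455 0.075  0.    ]] top face [[0.6539 0.0785 0.01  ]
 [0.5452 0.0793 0.01  ]]
tail top [[0.6535 0.0774 0.01  ]
 [0.5421 0.0774 0.01  ]] near bridge [[ 0.6534 -0.0116  0.01  ]
 [ 0.543  -0.0108  0.01  ]]
feet [[ 0.6859 -0.0152  0.    ]
 [ 0.6597 -0.0158  0.    ]
 [ 0.5341 -0.014   0.    ]
 [ 0.5133 -0.0133  0.    ]]
plate at bridge [[ 0.6555 -0.0156  0.01  ]
 [ 0.5451 -0.0171  0.01  ]]
```

Run:
```python
import cv2,numpy as np
a=cv2.imread("pics/top0.png");b=cv2.imread("pics/top5.png")
cv2.imwrite("pics/cmp.png",np.vstack([cv2.resize(a,(400,300)),cv2.resize(b,(400,300))]))
```

```text
(no output)
```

View pics/cmp.png

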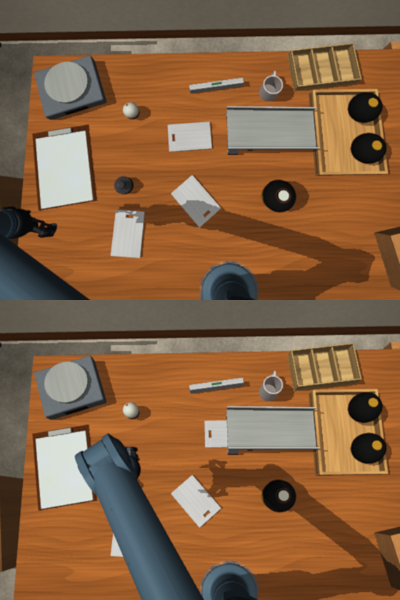

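The bystanders in view (jack, level, mug, wood on its ring) are unmoved. The hand is 0.25 m above the counter and the gauge is home, so I'm handing in.

Run:
```python
from bench import *
print(read_ft_force().round(1),read_joint_vel().round(3),read_time_s()); print(sign_off())
```

```text
[-0.6  0.5  0.7] [-0.007 -0.006 -0.003 -0.    -0.001  0.002  0.   ] 23.8583
the job is handed in; nothing more can be done
None
```

The gauge plate is under the bridge with its nose against the stop block. I handed the job in at about 24 s of the 72 s; sign-off gives no verdict.

**What I did:** I chose the plate farthest from the base (0.60 m; the other two are at about 0.35 and 0.44 m). I nudged its long side with both open fingers to centre and straighten it. Then I pushed on the tail with two-finger contact until it stopped against the block, finishing at 18 N.

**Last checks:**
- **Depth:** the tail stands about 91 mm out of the bridge's front face (nominal 90).
- **Centring and angle:** the plate is about 1–2 mm off the middle at most and straight to about 0.01–0.015 rad.
- **Other things:** the bystanders in view were where they started. The arm hid the weight in the last top picture, so I did not confirm it directly, but the hand's path stayed well away from it.
- **Hand:** it is clear of everything, 0.25 m above the counter, with no contact force.

**What disagreed:**
- **Camera offset:** before the tail push, the two cameras differed by 2 mm across the opening and about 9 mm along the push. The side view's along-push figure took in the plate's front edge as well.
- **Chute direction:** my estimates ranged from −0.01 to +0.026 rad, so I relied on the feet and the stop.
- **Last push:** it showed a −0.6 N m twist, so one nose corner probably bears slightly harder on the block. That suggests a gap of about 1 mm at the other corner.

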